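# Turn the felt-soled weight over and lay it on the glued break

## Robot

A 7-joint arm with a two-finger parallel gripper is mounted at the origin on the work surface. World frame = base frame: x ahead of the robot, y to its left, z up, the work surface at z = 0. Lengths are in m, angles in rad, forces in N, time in s.
With the tool pointing down it reaches from about 0.4 to 0.85 m from the base axis. Payload 6.9 kg.
Tool frame: the origin (TCP) lies midway between the tips of the shut fingers; the grasp point (between the pads) lies behind it (ctrl.pinch_z is the z of the grasp point in the tool frame, in m); z points along the fingers, y is the direction in which the jaws open and shut (so a half turn about z gives the same grasp; the last joint's range is limited). The gripper opens to 85 mm and grips with 20 to 120 N. Pads are 22 mm wide; open, the fingers measure 114 mm over their backs; the gripper's body (76 mm by 85 mm) begins 54 mm behind the grasp point. The pads swing forward as they close: fully open they stand 13 mm farther back than shut.
Start: joints at [1.452, 0.507, -0.238, 1.5, 0.126, 1.149, -0.155], TCP at [0.139, -0.609, 0.231] pointing down, gripper open.
Joint ranges: [-3.08, 3.08], [-0.24, 2.05], [-1.43, 1.35], [0, 2.5], [-1.52, 4.66], [0.17, 1.96], [-2.89, 2.89]. Speed limits (rad/s): [2.39, 2.39, 3.14, 3.14, 3.14, 3.14, 3.14].

## Interface

Orientations are given as a unit quaternion [w, x, y, z].
In Python, from station import ctrl, get_state, vision, ticket, models gives the robot as it stands. Calls block until the motion is done:
- ctrl.movep(position, orientation): joint-space move of the TCP to a pose.
- ctrl.movel(position, frame=None, max_speed=0.15): straight line of the TCP; frame=None keeps the orientation; max_speed is the mean speed in m/s.
- ctrl.set_joints(angles): joint-space move.
- ctrl.ungrasp() and ctrl.close_gripper(force=None): open the fingers fully, or close them until they stop; force is the grip in N (None keeps the last).
- ctrl.pause(seconds).
- ctrl.ik(position, orientation): joint angles nearest the present ones, or None.
- get_state(): the state.
- vision.grab_frame(name): name is "side" or "top"; returns (picture, depth): 420x560x3 uint8, blue, green, red; 420x560 float32, m along the optical axis (not along the pixel's ray), 0 where there is no reading.
- vision.camera_info(name): a dict with "mtx" (3x3 intrinsics, pixels), "R" (3x3) and "t" (3): a world point X has camera coordinates R X + t. Camera axes: x right, y down, z forward; pixel columns grow to the right and rows downward; lengths in m; the calibration is good to about 2 mm. A picture is of the moment at which its call begins. camera_info takes no time and is no camera call.
A pose or a line that the arm cannot do raises ctrl.Unreachable and nothing moves.
- ticket.close_job(): hands the job in, once; it reports no verdict.
Trained networks look in the newest picture that a camera, given by its name, has taken for a name from the list of things; names that differ only in an ending like _2 or _b are one class to them, and where a whole thing is asked for, a point or a joint stands for the part that bears it (a point fixed in the world has none). Each returns a list of dicts, best first, with "p" (0 to 1); they miss things now and then, are a little off and sometimes report something else, mostly with a low value. They report only what shows in the picture. A call takes as long as a camera call.
- models.recognise(camera, target): "point" ([column, row] in pixels, amid what is visible of it).
- models.masks_of(camera, target): "mask" (420x560 bool, what is visible of it) and "point" ([column, row] in pixels, amid what is visible of it).
The state is a dict: "time": time; "qpos": joint angles; "qd": joint speeds; "tau": joint torques, N m; "tcp_pos": TCP position; "eef_rot": TCP orientation; "contact_force": force on the tool from outside, world axes, zero at the start; "wrist_torque": the same for the moment, N m; "width": finger opening in m.
Only numpy, scipy, OpenCV 4.12 (cv2) and the standard library are available. Lean on these libraries where they do the work, as an engineer would, in place of code of your own. Each camera call takes 0.05 s, during which the arm holds its last target. There are 200 camera calls.

## Task

Take the steel weight that lies felt side up on the light table, turn it over and lay it felt down on the cracked pane of the leaded panel, centred on the middle of the glued break and lying lengthways along it. Put it down gently every time, because it stands on glass: never let it drop or tip over, and never press hard on the glass. Leave the other weight, which stands felt down and may have splinters in its felt, and everything else where it is.

Things in the scene. Friction and masses are not known exactly. Their poses are not given: they have to be found in the camera images.
- weight_center (a point): A steel bar 80 mm long (its x), 40 mm wide (its y), 38 mm thick overall: 34 mm steel and, on one broad face, a grey felt sole 4 mm thick set in 2 mm all round; the other broad face has a 4 mm step all round its edge, 6 mm deep, and a dark lifting hole 11 mm across in its middle. About 0.8 kg. This point is its centre; its z axis points out of the FELT sole: up at the start, down when done.
- used_weight_center (a point): The other weight, of the same make, on the light table with its felt down and the lifting hole up; leave it alone. This point is its centre, x along its 80 mm, z up (away from its felt).
- break_mid (a point): Middle of the glued break, on the top of the glass (4.5 mm above the table). The break is a thin dark line along y, right across the big pale middle pane (100 mm in x by 140 mm in y) of the leaded panel, which measures 214 mm in x by 294 mm in y and lies fixed on the table; the leads round the panes stand 1.5 mm above the glass. z up.
- panel: The leaded panel itself, lying fixed on the table: origin under its middle, right below the middle of the break, axes as for the break.
- petri_dish: Clear shallow dish with two shards, 90 mm across, 16 mm tall. Origin under its middle.
- brush: Flat brush 170 mm long lying along its x, between the weights and the panel, under 25 mm high. Origin under its middle.
- pliers: Glass running pliers lying flat, 185 mm long along x, 65 mm wide, 17 mm high, nearest corner right of the robot.

How it is judged:
At the end, for the whole second after the job is handed in: The weight lies at rest, felt down and flat (within 5 degrees) on the cracked pane, its centre within 10 mm of the middle of the break and its length within 8.5 degrees of the break's line; the other weight is within 15 mm and all else within 25 mm of where it was (angle between weight_center's own z axis and vertical above 3.06 rad and horizontal distance between weight_center and break_mid below 0.01 m and z of weight_center in the frame of break_mid between 0.016 and 0.022 m and angle between the x axis of weight_center and the y axis of break_mid, either way round below 0.15 rad and linear speed of weight below 0.02 m/s and angular speed of weight below 0.1 rad/s and distance of used_weight_center from where it was at the start of the episode below 0.015 m and distance of each of sprayer, swab_jar, petri_dish, brush, pliers, lead_knife, loupe from where it was at the start of the episode below 0.025 m); the robot touches nothing.
It fails at once if the weight struck or was pressed on the panel with more than 50 N (contact force between weight and panel above 50 N).
It fails at once if the weight was dropped, tipped over or pressed on the light table with more than 60 N (contact force between weight and table above 60 N).
It fails at once if the fingers pressed on the panel with more than 30 N (contact force between the fingers and panel above 30 N).
It fails at once if the other weight was moved by more than 15 mm (distance of used_weight_center from where it was at the start of the episode above 0.015 m).
It fails at once if another thing on the table was moved by more than 25 mm (distance of any of sprayer, swab_jar, petri_dish, brush, pliers, lead_knife, loupe from where it was at the start of the episode above 0.025 m).
It also fails if it takes over 53 s, if anything falls off the work surface, if the arm or the gripper's body presses on something with over 40 N, if the wrist force passes 120 N, or if a joint passes its speed limit or range.

## Working session

There is one attempt and no reset: what is moved stays moved. The work goes in short steps, each a Python script; the robot and the scene stay as the last script left them, time stands still between calls to the robot, and variables do not carry over. Pictures are saved under pics/ and viewed, about 8 in all and at most 12, crops included, and the job is handed in when it is done.

```bash
ls; mkdir -p pics; python3 - <<'E'
from station import ctrl,get_state,vision,models
import cv2,numpy as np
print(ctrl.pinch_z, get_state())
for c in("top","side"):
    im,d=vision.grab_frame(c); cv2.imwrite(f"pics/{c}0.png",im); np.save(f"pics/{c}0.npy",d)
    i=vision.camera_info(c); print(c,i)
    for t in("weight_center","used_weight_center","break_mid","panel","brush","petri_dish"):
        print(t,[(np.round(r["p"],2),np.round(r["point"])) for r in models.recognise(c,t)[:3]])
E
```

```text
pics
-0.0187 {'time': 0.0, 'qpos': array([ 1.45152132,  0.50834021, -0.23751905,  1.50111203,  0.12570959,
        1.14890922, -0.15477359]), 'qd': array([ 0.00020477,  0.00066363,  0.0004355 ,  0.00158832, -0.00228761,
        0.00094904, -0.00012874]), 'tau': array([-2.52867694e-04, -6.20594144e+01, -2.18628176e+00, -2.49648428e+01,
        1.27248894e-02,  1.19555861e-02, -8.08291929e-05]), 'tcp_pos': array([ 0.13911145, -0.60881368,  0.23043518]), 'eef_rot': array([-8.80949837e-04,  9.93688519e-01,  1.12171016e-01, -1.21647519e-04]), 'contact_force': array([-0.03362091, -0.46658399,  0.73800276]), 'wrist_torque': array([-0.00802384,  0.00506986,  0.02334179]), 'width': 0.08538048141550564}
top {'mtx': array([[479.41606459,   0.        , 286.8398304 ],
       [  0.        , 479.41606459, 210.34843254],
       [  0.        ,   0.        ,   1.        ]]), 'R': array([[-7.61260880e-03, -9.99970776e-01,  7.04330969e-04],
       [-9.95332986e-01,  7.50953830e-03, -9.62073497e-02],
       [ 9.61992489e-02, -1.43343276e-03, -9.95361065e-01]]), 't': array([-0.09971176,  0.54679726,  1.29
[... 451 characters left out ...]
 , 441.65611023, 209.97126334],
       [  0.        ,   0.        ,   1.        ]]), 'R': array([[ 0.99789754, -0.06289959, -0.01562494],
       [-0.05663985, -0.72917669, -0.68197748],
       [ 0.03150276,  0.68142864, -0.73120625]]), 't': array([-5.39413882e-01, -2.61655348e-04,  1.27558820e+00])}
weight_center [(np.float64(0.67), array([324., 264.]))]
used_weight_center [(np.float64(0.57), array([265., 258.]))]
break_mid [(np.float64(0.82), array([271., 148.]))]
panel [(np.float64(0.74), array([361., 225.])), (np.float64(0.59), array([270., 150.]))]
brush [(np.float64(0.84), array([260., 212.])), (np.float64(0.57), array([233., 336.]))]
petri_dish [(np.float64(0.79), array([357., 226.]))]
```

View pics/top0.png

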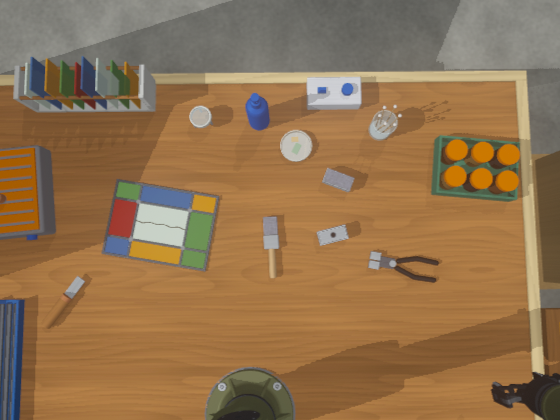

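View pics/side0.png

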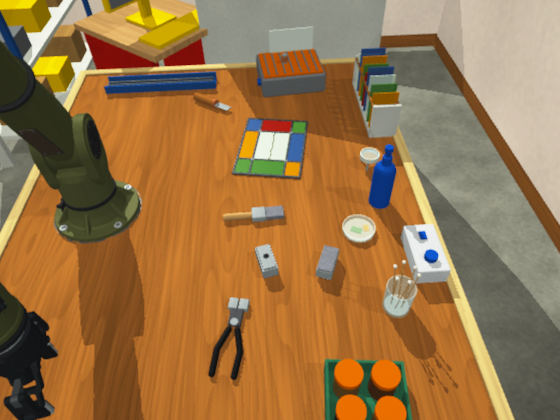

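```bash
cat > h.py <<'E'
import numpy as np,cv2
from station import ctrl,get_state,vision,models
from scipy.spatial.transform import Rotation as Ro
def back(c,uv,z):
    "pixels -> world points on plane z"
    i=vision.camera_info(c); uv=np.atleast_2d(uv).astype(float)
    r=(np.c_[uv,np.ones(len(uv))]@np.linalg.inv(i["mtx"]).T)@i["R"]
    o=-i["R"].T@i["t"]; return o+r*((z-o[2])/r[:,2])[:,None]
def depthpts(c,d,m):
    i=vision.camera_info(c); v,u=np.nonzero(m&(d>0)); 
    p=np.c_[u,v,np.ones(len(u))]@np.linalg.inv(i["mtx"]).T*d[v,u][:,None]
    return (p-i["t"])@i["R"]
def rect(P):
    r=cv2.minAreaRect((P[:,:2]*1000).astype(np.float32)); (c,(w,h),a)=r
    return np.array(c)/1000,(max(w,h),min(w,h)),(a if w>=h else a+90)%180
def quat(phi,th):
    "tool tilted by th from straight down towards heading phi; jaws (y) horizontal, across phi"
    z=np.array([np.sin(th)*np.cos(phi),np.sin(th)*np.sin(phi),-np.cos(th)])
    y=np.array([-np.sin(phi),np.cos(phi),0]); x=np.cross(y,z)
    R=np.c_[x,y,z]; return R
def q4(R): 
    q=Ro.from_matrix(R).as_quat(); return q[[3,0,1,2]]
E
python3 - <<'E'
from h import *
for c in("top","side"):
    im,d=vision.grab_frame(c)
    for t in("weight_center","used_weight_center","panel","brush","petri_dish","pliers"):
        for r in models.masks_of(c,t)[:2]:
            m=r["mask"]; P=depthpts(c,d,m)
            zt=np.percentile(P[:,2],85)
            Q=P[np.abs(P[:,2]-zt)<.006]
            print(c,t,round(r["p"],2),m.sum(),"ztop",zt.round(4),"rect",rect(Q),"all",rect(P))
E
```

```text
top weight_center 0.78 459 ztop 0.0411 rect (array([ 0.62977936, -0.24515199]), (78.88198852539062, 39.22559356689453), 69.61459350585938) all (array([ 0.63291632, -0.24795282]), (83.32656860351562, 48.43672180175781), 67.88430786132812)
top used_weight_center 0.87 402 ztop 0.041 rect (array([ 0.47753976, -0.22610144]), (77.45780944824219, 36.64007568359375), 102.34105777740479) all (array([ 0.47747067, -0.22649347]), (78.91690826416016, 38.300071716308594), 104.03838062286377)
top panel 0.77 7931 ztop 0.0091 rect (array([0.51111966, 0.2516524 ]), (294.9969787597656, 214.14852905273438), 79.72828674316406) all (array([0.51161353, 0.2518725 ]), (295.5826110839844, 215.05836486816406), 79.71581268310547)
top panel 0.32 843 ztop 0.0177 rect (array([ 0.39131558, -0.42216748]), (189.6676025390625, 62.88530731201172), 79.60165405273438) all (array([ 0.39075793, -0.42215155]), (191.8744659423828, 65.52721405029297), 80.38567352294922)
top brush 0.83 604 ztop 0.0221 rect (array([ 0.44804779, -0.06014339]), (163.81796264648438, 39.30599594116211), 4.4312896728515625) all (array([ 0.44805466, 
[... 1501 characters left out ...]
brush 0.64 722 ztop 0.0204 rect (array([ 0.44747302, -0.06234287]), (167.62200927734375, 45.09339141845703), 3.6094629764556885) all (array([ 0.44799057, -0.04990278]), (169.92575073242188, 66.32493591308594), 0.23720550537109375)
side petri_dish 0.78 705 ztop 0.0115 rect (array([ 0.73102985, -0.13222836]), (91.34418487548828, 84.50077056884766), 59.83528518676758) all (array([ 0.73181989, -0.13196167]), (92.62825012207031, 85.58467102050781), 59.94210433959961)
side pliers 0.86 1234 ztop 0.0164 rect (array([ 0.39343039, -0.42554123]), (190.30528259277344, 64.9438247680664), 77.66909790039062) all (array([ 0.3912991 , -0.42071869]), (200.18417358398438, 68.38270568847656), 79.30377960205078)
```

```bash
python3 - <<'E'
from h import *
def scan(p,phi,zc):
    out=[]
    for th in range(-75,76,15):
        R=quat(np.radians(phi),np.radians(th)); tcp=np.array([*p,zc])-R[:,2]*ctrl.pinch_z
        ok=''
        for dz in(0,.12):
            q=ctrl.ik(tcp+[0,0,dz],q4(R)); ok+='.' if q is None else 'X'
        out.append(ok)
    return ' '.join(out)
print("tilts",list(range(-75,76,15)))
for n,p,hs in(("W",(.63,-.247),(69.3,249.3)),("P",(.511,.251),(79.6,259.6)),("S",(.63,-.247),range(0,360,30)),("T",(.56,-.3),range(0,360,30))):
    for h in hs: print(n,h,scan(p,h,.03 if n in"WP" else .045))
E
```

```text
tilts [-75, -60, -45, -30, -15, 0, 15, 30, 45, 60, 75]
W 69.3 XX XX XX XX XX XX XX XX XX XX XX
W 249.3 XX XX XX XX XX XX XX XX XX XX XX
P 79.6 XX XX XX XX XX XX XX XX XX XX XX
P 259.6 XX XX XX XX XX XX XX XX XX XX XX
S 0 .. .. X. XX XX XX XX XX XX XX XX
S 30 .. XX XX XX XX XX XX XX XX XX XX
S 60 XX XX XX XX XX XX XX XX XX XX XX
S 90 XX XX XX XX XX XX XX XX XX XX XX
S 120 XX XX XX XX XX XX XX XX XX .. ..
S 150 X. XX XX XX XX XX XX XX .. .. ..
S 180 XX XX XX XX XX XX XX XX X. .. ..
S 210 XX XX XX XX XX XX XX XX XX XX ..
S 240 XX XX XX XX XX XX XX XX XX XX XX
S 270 XX XX XX XX XX XX XX XX XX XX XX
S 300 .. .. XX XX XX XX XX XX XX XX XX
S 330 .. .. .. XX XX XX XX XX XX XX X.
T 0 .. .. XX XX XX XX XX XX XX XX XX
T 30 XX XX XX XX XX XX XX XX XX XX XX
T 60 XX XX XX XX XX XX XX XX XX XX XX
T 90 XX XX XX XX XX XX XX XX XX XX XX
T 120 XX XX XX XX XX XX XX XX XX .. ..
T 150 .. .. XX XX XX XX XX XX X. .. ..
T 180 XX XX XX XX XX XX XX XX XX .. ..
T 210 XX XX XX XX XX XX XX XX XX XX XX
T 240 XX XX XX XX XX XX XX XX XX XX XX
T 270 XX XX XX XX XX XX XX XX XX XX XX
T 300 .. .. XX XX XX XX XX XX XX XX XX
T 330 .. .. X. XX XX XX XX XX XX .. ..
```

```bash
cat >> h.py <<'E'
W=np.array([.630,-.247,.019]); HW=np.radians(69.3)
P=np.array([.511,.251,.0235]); HP=np.radians(79.6)
def pose(phi,thdeg,g,back=0):
    R=quat(phi,np.radians(thdeg)); return np.asarray(g)-R[:,2]*(ctrl.pinch_z+back),q4(R)
def st(m=""):
    s=get_state(); print(m,"t",round(s["time"],2),"tcp",s["tcp_pos"].round(4),"F",s["contact_force"].round(1),"w",round(s["width"],4),"q",s["qpos"].round(2)); return s
def carried(): return np.load("off.npy")
def save_off(C,phi_w):
    "remember weight centre in tool frame"
    s=get_state(); w,x,y,z=s["eef_rot"]; R=Ro.from_quat([x,y,z,w]).as_matrix()
    np.save("off.npy",R.T@(np.asarray(C)-s["tcp_pos"]))
def cpose(phi,thdeg,C):
    R=quat(phi,np.radians(thdeg)); return np.asarray(C)-R@carried(),q4(R)
def lower(step=.0015,n=12,dF=4):
    f0=get_state()["contact_force"][2]
    for i in range(n):
        p=get_state()["tcp_pos"] if i==0 else p
        p=p-[0,0,step]; ctrl.movel(p,max_speed=.02); f=get_state()["contact_force"][2]
        if f-f0>dF: break
    st(f"lower {i+1} steps dF {f-f0:.1f}")
E
python3 - <<'E'
from h import *
g=W+[0,0,.004]
ctrl.movep(*pose(HW,-30,g,.10)); st("appr")
ctrl.movel(pose(HW,-30,g)[0],max_speed=.12); st("at")
ctrl.close_gripper(80); st("closed"); save_off(W,HW); print(carried())
p=get_state()["tcp_pos"]; ctrl.movel(p+[0,0,.10],max_speed=.12); st("lift")
ctrl.movep(*cpose(HW,60,W+[0,0,.09])); st("rot")
im,_=vision.grab_frame("side"); im2,_=vision.grab_frame("top")
cv2.imwrite("pics/r1.png",np.hstack([cv2.resize(im[140:340,220:420],(400,400)),cv2.resize(im2[80:280,230:430],(400,400))]))
E
```

```text
appr t 3.77 tcp [ 0.6441 -0.2102  0.0935] F [ 0.5 -0.4  0.9] w 0.0857 q [ 0.57  1.09 -1.23  1.45  1.27  1.79  2.04]
at t 4.76 tcp [ 0.6272 -0.2551  0.0074] F [-1.5 -0.6 -0.2] w 0.0852 q [ 0.64  1.18 -1.18  1.54  1.37  1.7   2.01]
closed t 5.25 tcp [ 0.628  -0.2552  0.0078] F [5.1 2.  4.9] w 0.039 q [ 0.64  1.18 -1.18  1.54  1.37  1.7   2.01]
[-0.00173457  0.00098349 -0.01386944]
lift t 6.24 tcp [ 0.6276 -0.2554  0.107 ] F [-0.3  0.  -7.1] w 0.0388 q [ 0.65  1.06 -1.23  1.48  1.28  1.78  2.1 ]
rot t 9.68 tcp [ 0.6348 -0.2366  0.1004] F [ 0.1  0.4 -6.5] w 0.0389 q [ 0.41  1.13  0.75  1.41 -1.36  1.89 -2.03]
```

View pics/r1.png

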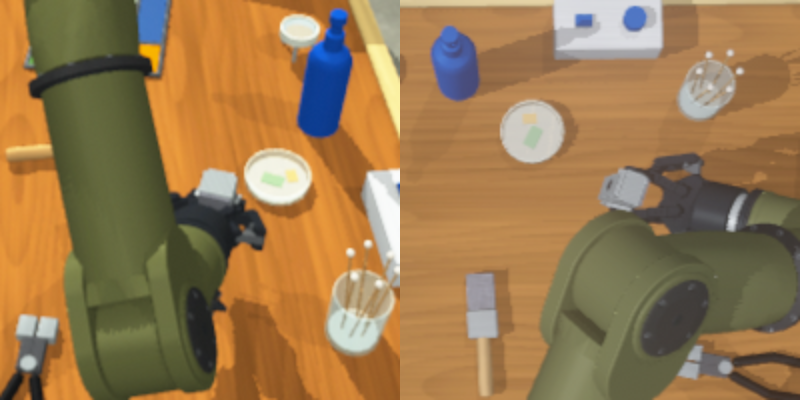

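```bash
python3 - <<'E'
from h import *
C=W+[0,0,.09]
for c in("top","side"):
    im,d=vision.grab_frame(c)
    X=depthpts(c,d,np.ones(d.shape,bool)); X=X[(np.hypot(*(X[:,:2]-C[:2]).T)<.035)&(X[:,2]>C[2]+.02)]
    z=np.median(X[:,2]); 
    for _ in range(3):
        m=np.median(X,0) if _==0 else X.mean(0); 
        u,s,v=np.linalg.svd(X-m,full_matrices=False); n=v[2]*np.sign(v[2,2]); r=(X-m)@n; X=X[abs(r)<max(.003,1.5*r.std())]
    h=np.array([np.cos(HW),np.sin(HW)])
    print(c,len(X),"mean",X.mean(0).round(4),"z top want",C[2]+.04,"tilt along h deg",np.degrees(n[:2]@h).round(1),"across",np.degrees(n[:2]@[-h[1],h[0]]).round(1),rect(X))
E
```

```text
top 195 mean [ 0.6254 -0.2526  0.1493] z top want 0.149 tilt along h deg -12.1 across 1.1 (array([ 0.62620715, -0.25237213]), (40.268619537353516, 39.609596252441406), 160.01520538330078)
side 216 mean [ 0.6253 -0.2581  0.1489] z top want 0.149 tilt along h deg -15.4 across -0.1 (array([ 0.62571082, -0.2561738 ]), (39.732608795166016, 35.24095153808594), 159.18804931640625)
```

```bash
cat >> h.py <<'E'
def lean(C,hd,r=.035,zmin=.02):
    out=[]
    for c in("top","side"):
        im,d=vision.grab_frame(c)
        X=depthpts(c,d,np.ones(d.shape,bool)); X=X[(np.hypot(*(X[:,:2]-C[:2]).T)<r)&(X[:,2]>C[2]+zmin)]
        for k in range(3):
            m=np.median(X,0) if k==0 else X.mean(0)
            u,s,v=np.linalg.svd(X-m,full_matrices=False); n=v[2]*np.sign(v[2,2]); e=(X-m)@n; X=X[abs(e)<max(.003,1.5*e.std())]
        h=np.array([np.cos(hd),np.sin(hd)])
        print(c,len(X),X.mean(0).round(4),"lean h,across deg",np.degrees(n[:2]@h).round(1),np.degrees(n[:2]@[-h[1],h[0]]).round(1),rect(X))
E
python3 - <<'E'
from h import *
ctrl.close_gripper(115)
C=W+[0,0,.05]
ctrl.movep(*cpose(HW,46.5,C)); st(); lean(C,HW)
E
```

```text
t 10.38 tcp [ 0.6353 -0.2357  0.0596] F [-0.5  0.4 -7.5] w 0.0384 q [ 0.29  1.11  0.85  1.46 -1.32  1.73 -2.02]
top 209 [ 0.6299 -0.2444  0.1125] lean h,across deg 8.7 -2.7 (array([ 0.62738135, -0.25042537]), (60.987098693847656, 49.91411590576172), 85.16120910644531)
side 119 [ 0.6338 -0.2451  0.1123] lean h,across deg 2.8 -3.1 (array([ 0.63142224, -0.24694261]), (36.955535888671875, 32.403221130371094), 167.07425689697266)
```

```bash
python3 - <<'E'
from h import *
C=W+[0,0,.05]; h=np.array([np.cos(HW),np.sin(HW),0]); a=np.array([-h[1],h[0],0])
for c in("side","top"):
    im,d=vision.grab_frame(c)
    if c=="side": cv2.imwrite("pics/r2.png",cv2.resize(im[190:310,260:400],None,fx=5,fy=5,interpolation=cv2.INTER_CUBIC))
    X=depthpts(c,d,np.ones(d.shape,bool))-C; H,A=X@h,X@a
    m=(abs(A)<.016)&(H>-.03)&(H<.03)&(X[:,2]>.025)
    for b in np.arange(-.03,.03,.004):
        k=m&(H>=b)&(H<b+.004)
        print(c,round(b+.002,3),k.sum(), (np.median(X[k,2])*1000).round(1) if k.any() else None)
E
```

```text
side -0.028 0 None
side -0.024 0 None
side -0.02 0 None
side -0.016 0 None
side -0.012 8 42.9
side -0.008 12 43.4
side -0.004 17 42.8
side 0.0 16 43.1
side 0.004 17 42.9
side 0.008 18 43.1
side 0.012 15 43.5
side 0.016 6 41.0
side 0.02 7 38.6
side 0.024 1 36.7
side 0.028 0 None
top -0.028 2 50.7
top -0.024 1 48.5
top -0.02 0 None
top -0.016 13 40.3
top -0.012 19 41.4
top -0.008 19 41.2
top -0.004 19 43.1
top 0.0 19 45.0
top 0.004 18 43.0
top 0.008 17 43.2
top 0.012 18 41.7
top 0.016 19 40.1
top 0.02 17 37.8
top 0.024 0 None
top 0.028 0 None
```

View pics/r2.png

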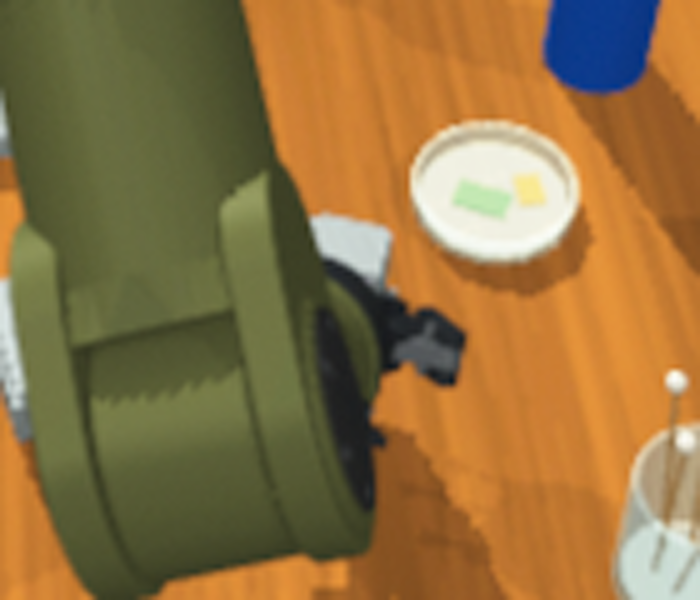

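```bash
python3 - <<'E'
from h import *
p=get_state()["tcp_pos"]; ctrl.movel(p-[0,0,.023],max_speed=.06); st()
lower(dF=3)
E
```

```text
t 11.11 tcp [ 0.6334 -0.2398  0.0351] F [ 0.6 -0.7 -7.7] w 0.0384 q [ 0.3   1.14  0.84  1.47 -1.33  1.71 -2.  ]
lower 6 steps dF 11.2 t 12.61 tcp [ 0.6334 -0.2399  0.0274] F [-3.7 -2.   3.5] w 0.0389 q [ 0.3   1.15  0.84  1.47 -1.34  1.7  -1.99]
```

```bash
python3 - <<'E'
from h import *
ctrl.ungrasp(); st("open")
s=get_state(); w,x,y,z=s["eef_rot"]; R=Ro.from_quat([x,y,z,w]).as_matrix()
ctrl.movel(s["tcp_pos"]-R[:,2]*.10,max_speed=.15)
p=get_state()["tcp_pos"]; ctrl.movel(p+[0,0,.15],max_speed=.2); st("up")
# away & to approach height
C=np.array([.630,-.247,.040])
ctrl.movep(*pose(HW,-60,C,.17)); st("appr2")
d={}
im,_=vision.grab_frame("side"); cv2.imwrite("pics/r3.png",cv2.resize(im[140:340,220:420],(600,600)))
lean(np.array([.63,-.247,.04]),HW,.035,.025)
for t in("weight_center",): print([(r["p"],r["point"]) for r in models.recognise("side",t)[:2]])
E
```

```text
open t 13.13 tcp [ 0.6335 -0.2397  0.0261] F [-0.4 -0.9  0.4] w 0.0853 q [ 0.3   1.16  0.84  1.47 -1.34  1.7  -1.99]
up t 14.85 tcp [ 0.608  -0.3064  0.2436] F [-0.1 -0.4  0. ] w 0.0855 q [ 0.42  0.92  0.85  1.23 -1.18  1.92 -2.26]
appr2 t 18.5 tcp [ 0.6762 -0.1249  0.1157] F [-0.6 -0.2  0.5] w 0.0851 q [-0.05  1.08 -0.44  1.18  1.06  1.86  2.14]
top 137 [ 0.6285 -0.2461  0.0799] lean h,across deg 3.4 0.2 (array([ 0.62834143, -0.24525   ]), (41.18821334838867, 37.14313888549805), 160.7038803100586)
side 172 [ 0.6275 -0.2512  0.0796] lean h,across deg -4.8 -1.1 (array([ 0.627729  , -0.25042821]), (39.41633987426758, 34.566837310791016), 157.21918487548828)
[(0.6, [325.7, 259.4])]
```

View pics/r3.png

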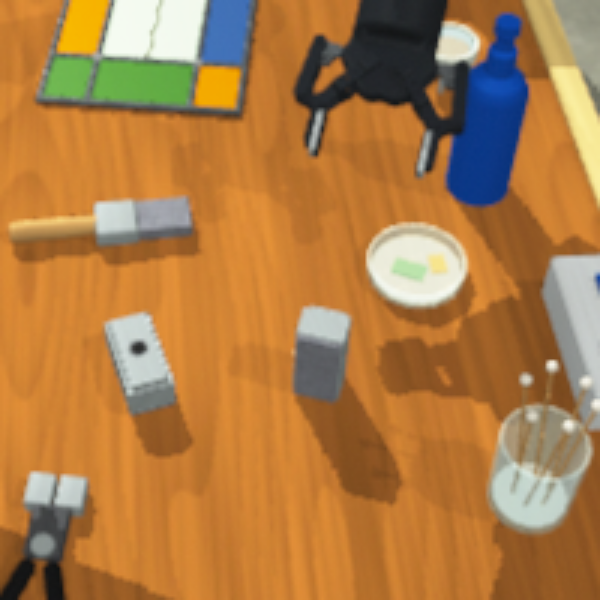

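```bash
python3 - <<'E'
from h import *
C=np.array([.629,-.248,.040])
ctrl.movel(pose(HW,-60,C,.002)[0],max_speed=.12); st("at")
ctrl.close_gripper(115); st("closed"); save_off(C,HW); print(carried())
p=get_state()["tcp_pos"]; ctrl.movel(p+[0,0,.13],max_speed=.15); st("lift")
for th in(-30,0,25):
    ctrl.movep(*cpose(HW,th,C+[0,0,.15])); st("rot")
lean(C+[0,0,.15],HW,.05,.005)
E
```

```text
at t 20.26 tcp [ 0.6245 -0.2606  0.0319] F [ 0.7  0.3 -1.1] w 0.0851 q [ 0.13  1.1  -0.4   1.43  1.16  1.63  2.02]
closed t 20.75 tcp [ 0.6245 -0.2614  0.0321] F [2.9 0.7 2.7] w 0.0385 q [ 0.13  1.1  -0.4   1.43  1.16  1.63  2.02]
[-0.00021977  0.00053237 -0.01614622]
lift t 21.77 tcp [ 0.6241 -0.2613  0.1608] F [ 0.   0.1 -8.7] w 0.0384 q [ 0.14  0.94 -0.42  1.41  1.12  1.72  2.17]
rot t 22.22 tcp [ 0.6249 -0.2588  0.1768] F [ 0.5 -0.  -9. ] w 0.0386 q [ 0.43  0.76 -0.63  1.42  0.88  1.46  2.37]
rot t 22.74 tcp [ 0.6271 -0.2492  0.1704] F [ 0.2  0.9 -8.7] w 0.0381 q [ 0.78  0.75 -0.85  1.43  0.57  1.23  2.65]
rot t 23.23 tcp [ 0.6305 -0.2423  0.1715] F [ 0.1  0.4 -7.1] w 0.0384 q [ 1.1   0.95 -1.22  1.41  0.48  1.21  2.76]
top 751 [ 0.6179 -0.2667  0.2883] lean h,across deg 55.7 1.0 (array([ 0.62244794, -0.2684129 ]), (96.07179260253906, 56.29313659667969), 161.5339813232422)
side 252 [ 0.622  -0.2752  0.2084] lean h,across deg -49.6 -2.1 (array([ 0.61954626, -0.2740047 ]), (86.87054443359375, 23.598249435424805), 163.92060089111328)
```

```bash
python3 - <<'E'
from h import *
ctrl.movep(*cpose(HP,30,P+[0,0,.08])); st("above")
C=P+[0,0,.08]; h=np.array([np.cos(HP),np.sin(HP),0]); a=np.array([-h[1],h[0],0])
ims=[]
for c in("side","top"):
    im,d=vision.grab_frame(c)
    i=vision.camera_info(c); u=i["mtx"]@(i["R"]@C+i["t"]); u=(u/u[2])[:2].astype(int)
    ims.append(cv2.resize(im[max(u[1]-60,0):u[1]+60,u[0]-60:u[0]+60],(400,400),interpolation=cv2.INTER_CUBIC))
    X=depthpts(c,d,np.ones(d.shape,bool))-C; H,A=X@h,X@a
    m=(abs(A)<.014)&(X[:,2]>-.03)&(X[:,2]<.06)
    print(c,[(round(b*1000+3),int(k.sum()),(np.median(X[k,2])*1000).round(1)) for b in np.arange(-.06,.06,.006) if (k:=m&(H>=b)&(H<b+.006)).any()])
    k=(X[:,2]>.005)&(X[:,2]<.03)&(abs(H)<.06)&(abs(A)<.04); print(rect(X[k]+C))
cv2.imwrite("pics/r4.png",np.hstack(ims))
E
```

```text
above t 25.21 tcp [0.5141 0.2577 0.0894] F [ 1.  -0.  -7.7] w 0.0384 q [ 0.42  0.75 -1.03  2.08  0.56  0.35  2.1 ]
side [(-57, 2, np.float64(58.1)), (-51, 1, np.float64(52.5)), (-45, 10, np.float64(4.3)), (-39, 69, np.float64(-0.0)), (-33, 26, np.float64(14.4)), (-27, 11, np.float64(18.6)), (-21, 9, np.float64(18.1)), (-15, 11, np.float64(19.6)), (-9, 6, np.float64(19.0)), (-3, 6, np.float64(18.0)), (3, 1, np.float64(17.5))]
(array([0.50468134, 0.22890698]), (73.98319244384766, 48.0150146484375), 152.56896591186523)
top [(3, 5, np.float64(21.8)), (9, 24, np.float64(20.3)), (15, 23, np.float64(20.0)), (21, 27, np.float64(20.4)), (27, 25, np.float64(19.5)), (33, 26, np.float64(18.7)), (39, 12, np.float64(15.9))]
(array([0.51245166, 0.27234097]), (62.84358215332031, 41.638370513916016), 172.17334747314453)
```

View pics/r4.png

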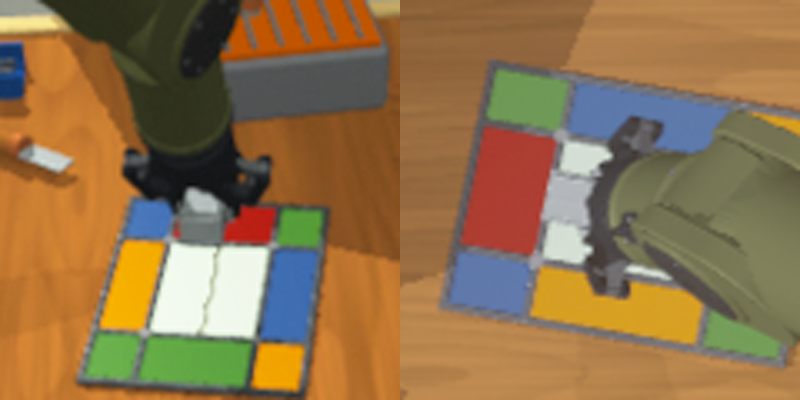

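```bash
python3 - <<'E'
from h import *
im,_=vision.grab_frame("top")
print("break by net on first pic", back("top",[[161,226]],.0045), back("side",[[271,148]],.0045))
t=cpose(HP,30,P+[0,0,.008]); ctrl.movel(*t,max_speed=.06); ctrl.pause(.3); s=st("low"); print("err",s["tcp_pos"]-t[0])
f0=s["contact_force"][2]; p=np.array(t[0])
for i in range(18):
    p=p-[0,0,.001]; ctrl.movel(p,t[1],max_speed=.015); f=get_state()["contact_force"][2]
    if f-f0>3: break
s=st(f"touch {i+1} {f-f0:.1f}"); print("err",s["tcp_pos"]-p)
E
```

```text
break by net on first pic [[0.50677011 0.24882015 0.0045    ]] [[0.509762   0.23450476 0.0045    ]]
low t 27.01 tcp [0.5131 0.2586 0.0176] F [ 0.4  0.2 -7.9] w 0.0384 q [ 0.31  0.83 -0.85  2.13  0.73  0.18  1.99]
err [ 1.06880587e-04 -5.50748950e-05  1.43628853e-04]
touch 8 10.6 t 29.01 tcp [0.513  0.2588 0.0101] F [-2.4 -4.3  2.7] w 0.0384 q [ 0.32  0.85 -0.86  2.13  0.86  0.18  1.87]
err [3.88721217e-05 9.57922316e-05 6.98100024e-04]
```

```bash
python3 - <<'E'
from h import *
ctrl.ungrasp(); s=st("open")
w,x,y,z=s["eef_rot"]; R=Ro.from_quat([x,y,z,w]).as_matrix()
for v in(-R[:,2]*.08,np.array([0,0,.08])): 
    q=ctrl.ik(s["tcp_pos"]+v,s["eef_rot"]); print(None if q is None else np.round(q,3))
E
```

```text
open t 29.53 tcp [0.5131 0.2588 0.0095] F [ 0.2 -0.1  0.8] w 0.0856 q [ 0.31  0.85 -0.86  2.13  0.86  0.18  1.87]
[ 0.549  0.823 -1.143  2.119  0.768  0.403  1.955]
[ 0.463  0.805 -1.128  2.08   0.751  0.408  1.908]
```

Retreat clears the joint limit; back out along the tool, away to the right, then check.

```bash
python3 - <<'E'
from h import *
s=get_state(); w,x,y,z=s["eef_rot"]; R=Ro.from_quat([x,y,z,w]).as_matrix()
ctrl.movel(s["tcp_pos"]-R[:,2]*.09,max_speed=.12); st()
p=get_state()["tcp_pos"]; ctrl.movel(p+[0,0,.15],max_speed=.2)
ctrl.movep(*pose(HP,0,[.45,-.1,.32])); st("away")
ims=[]
for c in("side","top"):
    im,d=vision.grab_frame(c)
    i=vision.camera_info(c); u=i["mtx"]@(i["R"]@P+i["t"]); u=(u/u[2])[:2].astype(int)
    ims.append(cv2.resize(im[max(u[1]-60,0):u[1]+60,u[0]-60:u[0]+60],(400,400),interpolation=cv2.INTER_CUBIC))
    X=depthpts(c,d,np.ones(d.shape,bool)); k=(np.hypot(*(X-P)[:,:2].T)<.07)&(X[:,2]>.03)&(X[:,2]<.06)
    Y=X[k]; A=np.c_[Y[:,:2]-P[:2],np.ones(len(Y))]; co=np.linalg.lstsq(A,Y[:,2],rcond=None)[0]
    print(c,"weight",rect(Y),"top z",np.median(Y[:,2]).round(4),"slope deg",np.degrees(co[:2]).round(1))
    for t in("panel","used_weight_center","brush","petri_dish","pliers"):
        r=models.masks_of(c,t)
        if r: print(t,rect(depthpts(c,d,r[0]["mask"])))
cv2.imwrite("pics/r5.png",np.hstack(ims))
E
```

```text
t 30.43 tcp [0.5048 0.2146 0.0871] F [-0.5  0.4 -0.7] w 0.0852 q [ 0.57  0.81 -1.16  2.12  0.73  0.42  1.99]
away t 32.54 tcp [ 0.4501 -0.0992  0.3008] F [ 0.8  0.4 -0. ] w 0.0851 q [ 1.06  0.38 -1.27  1.78  0.38  1.27  2.66]
side weight (array([0.50985107, 0.24992746]), (84.1088638305664, 40.812957763671875), 80.24317169189453) top z 0.0412 slope deg [-4.7  4.5]
panel (array([0.49297992, 0.14895714]), (524.1463623046875, 217.63772583007812), 80.16072082519531)
used_weight_center (array([ 0.47822284, -0.2323533 ]), (77.71442413330078, 40.01249313354492), 103.80533218383789)
brush (array([ 0.44652512, -0.05213916]), (168.41348266601562, 63.25456619262695), 3.2879562377929688)
petri_dish (array([ 0.7319823 , -0.13197276]), (91.853515625, 88.23075103759766), 58.452049255371094)
pliers (array([ 0.39314511, -0.42265521]), (196.30531311035156, 64.89908599853516), 78.03890228271484)
top weight (array([0.50922122, 0.25254659]), (81.5759048461914, 39.948875427246094), 79.62112426757812) top z 0.0425 slope deg [0.5 0.7]
panel (array([0.50949341, 0.25174516]), (296.4620666503906, 215.6505889892578), 79.94080352783203)
used_weight_center (array([ 0.47457379, -0.20996762]), (129.98873901367188, 45.97882843017578), 103.6409101486206)
petri_dish (array([ 0.73105768, -0.13008241]), (90.37592315673828, 88.71378326416016), 179.65216827392578)
pliers (array([ 0.39333798, -0.42159082]), (187.22007751464844, 62.78910446166992), 78.13023376464844)
```

View pics/r5.png

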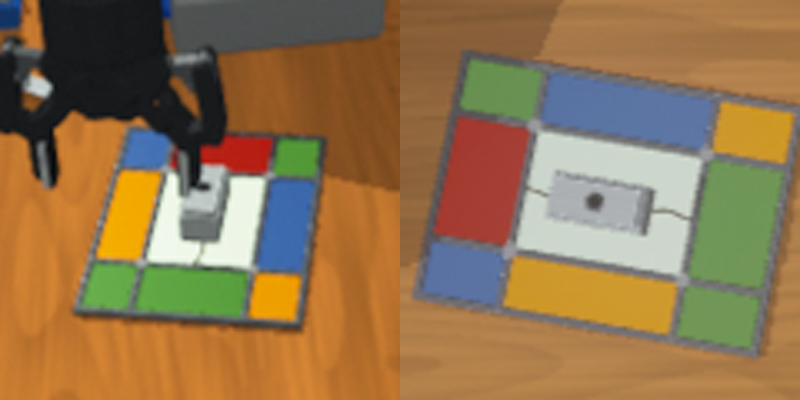

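```bash
python3 -c "
from station import ticket; ticket.close_job()"
```

```text
the job is handed in; nothing more can be done
```

The weight now lies felt down on the cracked pane, along the break, and the job was handed in at about 33 s. I turned it over in two quarter turns, standing it on its end on the table in between so I could regrip it from the other side.

**Last checks, top camera:**
- **Position:** the weight's centre is at (0.509, 0.253), and the panel's middle is at (0.509–0.511, 0.252), so it is 1–2 mm off.
- **Direction:** its length is at 79.6°, and the panel's long axis, taken as the break's line, is at 79.6–79.9°.
- **Flatness:** it is level to about 1°, with the lifting hole up. Its top reads 42.5 mm, which fits once the cameras' usual 2 mm over-reading on heights is allowed for.
- **Gentleness:** the tool's vertical force changed by about 11 N at each set-down.
- **Other things:** the other weight, the dish and the pliers read within a few millimetres of where they were. The sprayer, swab jar, lead knife and loupe were not measured again.

**What disagreed or went wrong:**
- **Slip in the first grip:** the weight turned about 13° in the fingers. I saw it in the depth image and corrected it before standing the weight up.
- **Readings I set aside:** four readings looked wrong, and I believed the other camera or measure instead:
  - The side camera's slope reading for the weight was 4.5–4.7°, because it took in the weight's side faces.
  - The network's break point in the side camera was about 15 mm off the panel's middle.
  - The top camera's mask of the other weight was 130 mm long, too long for the weight, while the side camera showed it unmoved.
  - The side camera's final panel mask was too long.
- **Brush:** it was seen again only by the side camera, about 2 mm from its first reading.

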